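# Key in a sample run and hold the sprung sampling arm at its stop

## Robot

A 7-joint arm with a two-finger parallel gripper is mounted at the origin on the work surface. World frame = base frame: x ahead of the robot, y to its left, z up, the work surface at z = 0. Lengths are in m, angles in rad, forces in N, time in s.
With the tool pointing down it reaches from about 0.425 to 0.925 m from the base axis. Payload 6.8 kg.
Tool frame: the origin (TCP) lies at the very end of the fingers, on their centre line; the grasp point (between the pads) lies 19 mm behind it; z points along the fingers, y is the line along which they close (so a half turn about z gives the same grasp; the last joint's range is limited). The gripper opens to 85 mm and grips with 20 to 120 N. Pads are 22 mm wide; open, the fingers measure 114 mm over their backs; the gripper's body (76 mm by 85 mm) begins 54 mm behind the grasp point. The pads swing forward as they close: fully open they stand 13 mm farther back than shut.
Start: joints at [1.231, 0.477, 0.022, 1.555, -0.011, 1.109, -0.083], TCP at [0.155, -0.657, 0.231] pointing down, gripper open.
Joint ranges: [-2.96, 2.96], [-0.34, 2.1], [-1.41, 1.46], [0.24, 2.44], [-1.37, 4.51], [0.17, 1.92], [-2.96, 2.96]. Speed limits (rad/s): [2.39, 2.39, 3.14, 3.14, 3.14, 3.14, 3.14].

## Interface

Orientations are given as a rotation vector (axis times angle).
In Python, from bench import get_obs, grab_frame, hand_in gives the robot as it stands.
- The arm moves only by the tool drive_tool, never from a script. Its argument "rows" is a list of rows, each an object with "offset": the shift along the tool's x, y, z as a fraction of full scale, a list of three; "rotation": the turn, a rotation vector about the tool's x, y, z as a fraction of full scale, a list of three; "claw": the opening, from 0 (shut) to 1 (fully open). In form: [{"offset": [tx, ty, tz], "rotation": [wx, wy, wz], "claw": claw}, ...]. A call has 1 to 20 rows; each row is the pose to reach, as a shift and turn from the pose commanded when the call began, along the tool's axes at that moment; what a row does not reach only later rows make up. Full scale, the value 1, is 0.15 m for a shift and 2 rad for a turn. A row lasts 1/12 s, in which the tool goes at most 41.7 mm and 7.16 degrees, less where a joint would pass 70% of its speed; a pose out of reach is approached as far as the arm can. A call with a number of a shift or a turn outside -1 to 1 is refused whole. A call with a gripper value outside its range is refused whole. The fingers move at their own pace and stop on an object; "force" is the grip in N (left out, the last holds). Time passes only in rows, so rows that repeat a pose let the fingers close. It gives the time, the measured TCP pose, the force, the opening and the grip force at its end, in the units of the state.
- get_obs(): the state, without advancing time (a new reading comes with each control period).
- grab_frame(name): name is "scene" or "top" or "wrist"; returns a dict with "frame" (420x560x3 uint8, red, green, blue), "z_map" (420x560 float32, m along the optical axis (not along the pixel's ray), 0 where there is no reading), "vfov" (degrees; the focal length in pixels is half the picture's height over the tangent of half this angle, whatever the lens; pixels are square), "cx", "cy" (the principal point, pixels), "D" ([k1, k2, p1, p2, k3] as OpenCV has them; the pictures are not rectified), "R" (3x3) and "t" (3): a world point X has camera coordinates R X + t. Camera axes: x right, y down, z forward; pixel columns grow to the right and rows downward; lengths in m; the calibration is good to about 2 mm. A picture is of the moment at which its call begins.
- hand_in(): hands the job in; it is judged then, once.
The state is a dict: "clock": time; "joints": joint angles; "qvel": joint speeds; "tau": joint torques, N m; "tcp_pos": TCP position; "orientation": TCP orientation; "contact_force": force on the tool from outside, world axes, zero at the start; "moment": the same for the moment, N m; "grip_width": finger opening in m; "gripper_force": force on a finger pad.
Only numpy, scipy, OpenCV 4.12 (cv2) and the standard library are available. Lean on these libraries where they do the work, as an engineer would, in place of code of your own. Each camera call takes 0.05 s, during which the arm holds its last target. There are 200 camera calls.

## Task

Start a sample on the bench analyser: on the console press fully down and let up, one at a time, first the small round key, then the long bar key, then the large round key, leaving the sampling arm parked meanwhile. Then, with the fingers, swing the sampling unit's sprung arm by its upright plate all the way round to its stop over the sample tube and keep holding it there against the spring: the program finishes while still holding it, without letting go. Leave everything else on the bench where it stands.

Things in the scene. Friction and masses are not known exactly. Their poses are not given: they have to be found in the camera images.
- console: white key console fixed to the bench, a flat box 120 x 230 x 45 mm (x, y, z) with a dark window strip along its far edge; origin at the centre of its underside. Three black keys of different shape stand in a row along its y, 70 mm apart, 18 mm to the robot's side (-x) of its centre line; which key is in which place varies.
- sampler: white sampling unit fixed to the bench, a flat box 210 x 200 x 50 mm (x, y, z), origin at the centre of its underside. Its aluminium pivot body, 55 mm to +x of the centre, carries the sprung arm (bar at 78 to 92 mm height). A steel stop block (92 mm high) and the sample tube stand on its -y side, a low ridge (88 mm high) along its +x edge.
- swing_arm (a joint): swing angle of the sprung arm in rad about a vertical axis: 0 = parked on the unit's +y side, where its spring keeps it; grows counter-clockwise seen from above as the arm swings across the unit's front to its -y side; 1.2 = at the stop block with its probe over the sample tube. The spring torque is 0.20 N m at 0 and 0.60 N m at 1.2 (1.7 to 5.2 N at the grip plate); let go, it flies back.
- grip_plate (a point): centre of the upright black finger plate on the arm, 115 mm from the pivot axis. The plate is 34 mm long along the arm, 10 mm thick, stands 48 mm tall (its top 24 mm above this point, the arm bar's top face 48 mm below the plate's top) and is free on both faces; this point is 116 mm above the bench. It can be pinched from above across its thickness, or pushed with closed fingers on its +y face.
- pivot_top (a point): point on the arm's vertical pivot axis, 116 mm above the bench; the line from here to grip_plate is the arm's direction
- small_key (a joint): travel of the small round key in m: 0 = up, 0.006 = fully down; its spring takes 2 N to start and 5 N fully down, and lifts it again
- small_key_top (a point): centre of the top face of the small round key, diameter 18 mm; top 69 mm above the bench when up, 19 mm above its 56 x 60 mm aluminium base plate
- bar_key (a joint): travel of the long bar key in m: 0 = up, 0.006 = fully down; its spring takes 2 N to start and 5 N fully down, and lifts it again
- bar_key_top (a point): centre of the top face of the long bar key, 16 x 46 mm, its length along the console's y; top 69 mm above the bench when up, 19 mm above its 56 x 60 mm aluminium base plate
- large_key (a joint): travel of the large round key in m: 0 = up, 0.006 = fully down; its spring takes 2 N to start and 5 N fully down, and lifts it again
- large_key_top (a point): centre of the top face of the large round key, diameter 36 mm; top 69 mm above the bench when up, 19 mm above its 56 x 60 mm aluminium base plate
- tube_rack: bystander, loose: white rack of ten capped blood tubes, 50 x 130 x 101 mm; origin at the centre of its underside, long side along its y
- wash_bottle: bystander, loose: white bottle, diameter 64, 150 mm tall; origin at the centre of its underside
- calibrator: bystander, loose: lidded white jar, diameter 44, 40 mm tall; origin at the centre of its underside
- specimen_jar: bystander, loose: lidded clear jar, diameter 52, 60 mm tall; origin at the centre of its underside
- tip_box: bystander, loose: blue box with clear lid, 72 x 72 x 66 mm; origin at the centre of its underside
- reagent_vial: bystander, loose: small amber bottle, diameter 28, 45 mm tall; origin at the centre of its underside

How it is judged:
On the way, in this order (a step that is already met when the one before it is completed fails the run):
1. the small round key is pressed down (over 4.5 of 6 mm), the other keys up and the arm parked (value of joint small_key above 0.0045 m and value of joint each of bar_key, large_key below 0.0015 m and value of joint swing_arm below 0.15 rad), for 0.05 s.
2. the long bar key is pressed down (over 4.5 of 6 mm), the other keys up and the arm parked (value of joint bar_key above 0.0045 m and value of joint each of small_key, large_key below 0.0015 m and value of joint swing_arm below 0.15 rad), for 0.05 s.
3. the large round key is pressed down (over 4.5 of 6 mm), the other keys up and the arm parked (value of joint large_key above 0.0045 m and value of joint each of small_key, bar_key below 0.0015 m and value of joint swing_arm below 0.15 rad), for 0.05 s.
4. the fingers hold the arm at its stop (over 1.14 of 1.2 rad), all keys up (value of joint swing_arm above 1.14 rad and contact force between the fingers and sampler above 1.5 N and value of joint each of small_key, bar_key, large_key below 0.0015 m), for 0.3 s.
At the end, for the whole second after the job is handed in: the sprung arm stands still at its stop (over 1.14 of 1.2 rad, under 0.1 rad/s), held there by the fingers (contact over 1.5 N) with all three keys up (under 1.5 mm down) (all of step 4 and velocity of joint swing_arm between -0.1 and 0.1 rad/s); the arm keeps its last pose, push and grip.
It fails at once if two keys are down at once (both over 3 mm) (value of joint each of small_key, bar_key above 0.003 m or value of joint each of bar_key, large_key above 0.003 m or value of joint each of small_key, large_key above 0.003 m).
It fails at once if a bystander is shifted by over 30 mm or tipped by over 0.4 rad (distance of any of tube_rack, wash_bottle, calibrator, specimen_jar, tip_box, reagent_vial from where it was at the start of the episode above 0.03 m or angle between any of tube_rack, wash_bottle, calibrator, specimen_jar, tip_box, reagent_vial's own z axis and vertical above 0.4 rad).
It also fails if it takes over 59 s, if anything falls off the work surface, if the arm or the gripper's body presses on something with over 40 N, if the wrist force passes 120 N, or if a joint passes its speed limit or range.

## Working session

There is one attempt and no reset: what is moved stays moved. The work goes in short steps, Python scripts to look and compute and a tool call to move; the robot and the scene stay as the last step left them, time stands still between calls to the robot, and variables do not carry over. Pictures are saved under pics/ and viewed, at most 10 in all, crops included, and the job is handed in when it is done.

Besides the shell and the picture viewer there is one more tool, called after "Request:" by a JSON object that holds its "name" and its "arguments", one argument or row to a line. drive_tool: Moves the arm, as the interface text tells. Its arguments: {"type":"object","properties":{"rows":{"type":"array","items":{"type":"object","properties":{"offset":{"type":"array","items":{"type":"number"}},"rotation":{"type":"array","items":{"type":"number"}},"claw":{"type":"number"}}}},"force":{"type":"number"}},"required":["rows"]}

```bash
mkdir -p pics; ls
python3 - <<'E'
from bench import *
import cv2,numpy as np
o=get_obs();print({k:np.round(v,3) for k,v in o.items()})
for n in("scene","top"):
    f=grab_frame(n);cv2.imwrite(f"pics/{n}0.png",f["frame"][:,:,::-1]);np.savez(f"{n}0.npz",**f)
    print(n,f["vfov"],f["cx"],f["cy"],f["D"],f["R"],f["t"])
E
```

```text
pics
{'clock': np.float64(0.0), 'joints': array([ 1.231,  0.478,  0.022,  1.556, -0.012,  1.109, -0.083]), 'qvel': array([-0.   ,  0.001,  0.001,  0.001,  0.001, -0.   , -0.001]), 'tau': array([ 0.0000e+00, -5.9646e+01,  1.6080e+00, -2.8120e+01,  1.2000e-02,
        1.0000e-02, -0.0000e+00]), 'tcp_pos': array([ 0.155, -0.656,  0.23 ]), 'orientation': array([-3.119e+00, -3.630e-01,  1.000e-03]), 'contact_force': array([-0.043,  0.096,  0.265]), 'moment': array([0.013, 0.035, 0.01 ]), 'gripper_force': np.float64(0.0), 'grip_width': np.float64(0.086)}
scene 55.534744288303166 273.2461163945575 205.2308718009416 [-0.01343003  0.          0.          0.          0.        ] [[ 0.3396272   0.94055712 -0.00237985]
 [ 0.58566961 -0.21345883 -0.78193761]
 [-0.73596499  0.26417348 -0.62335215]] [-0.23064047 -0.25360076  1.28444552]
top 42.43311259464849 280.36794778945267 208.93120023066865 [-0.01703771  0.          0.          0.          0.        ] [[-0.00822995 -0.99996408  0.00202708]
 [-0.99896851  0.00813119 -0.04467437]
 [ 0.04465629 -0.00239265 -0.99899955]] [0.0085962  0.57343244 1.24552292]
```

View pics/top0.png

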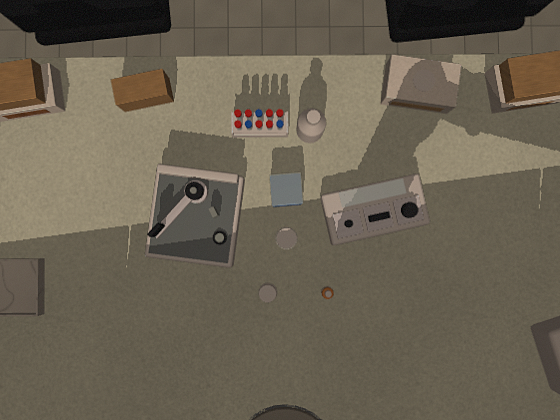

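View pics/scene0.png

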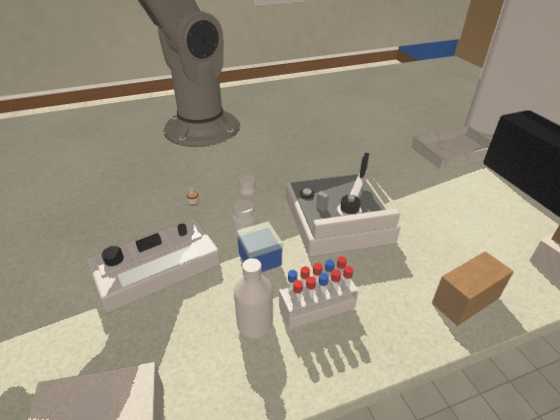

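The top view shows the console with small key (349,224), bar (379,216) and large key (410,210). It also shows the sampler pivot at (195,190), plate (156,230), stop (214,211) and tube (219,238). In the scene view the keys are at (182,230), (149,242) and (113,256), with the plate at (364,164) and the pivot at (350,203).

```bash
cat > h.py <<'E'
import numpy as np,cv2
def cam(f):
    F=210/np.tan(np.radians(float(f["vfov"])/2));return np.array([[F,0,float(f["cx"])],[0,F,float(f["cy"])],[0,0,1]])
def ray(f,uv):
    p=cv2.undistortPoints(np.array([[uv]],float),cam(f),f["D"])[0,0]
    R=np.array(f["R"]);t=np.array(f["t"]);d=R.T@np.array([p[0],p[1],1]);return -R.T@t,d
def onz(f,uv,z):
    c,d=ray(f,uv);return c+d*(z-c[2])/d[2]
def tri(a,ua,b,ub):
    c1,d1=ray(a,ua);c2,d2=ray(b,ub)
    s=np.linalg.lstsq(np.c_[d1,-d2],c2-c1,rcond=None)[0];p,q=c1+s[0]*d1,c2+s[1]*d2
    return (p+q)/2,np.linalg.norm(p-q)
def depthpts(f):
    v,u=np.mgrid[0:420,0:560];p=cv2.undistortPoints(np.stack([u,v],-1).reshape(-1,1,2).astype(float),cam(f),f["D"])[:,0]
    z=np.array(f["z_map"]).reshape(-1,1);X=(np.c_[p,np.ones(len(p))]*z-np.array(f["t"]))@np.array(f["R"])
    X[z[:,0]==0]=np.nan;return X.reshape(420,560,3)
def blobs(f,roi,thr,mn=15):
    x0,y0,x1,y1=roi;m=(np.array(f["frame"])[y0:y1,x0:x1].max(2)<thr).astype(np.uint8)
    n,l,s,c=cv2.connectedComponentsWithStats(m)
    return [(c[i]+[x0,y0],s[i],np.argwhere(l==i)[:,::-1]+[x0,y0]) for i in range(1,n) if s[i,4]>=mn]
E
python3 - <<'E'
from h import *
T=dict(np.load("top0.npz"));S=dict(np.load("scene0.npz"));X=depthpts(T);XS=depthpts(S)
for n,f,P,rois in(("top",T,X,[(325,190,425,240),(150,180,235,245)]),("scene",S,XS,[(98,220,195,270),(290,150,375,215)])):
  for r in rois:
    for c,s,px in blobs(f,r,40):
        Z=P[px[:,1],px[:,0]]; top=np.nanmax(Z[:,2]); k=Z[:,2]>np.nanpercentile(Z[:,2],95)-.006
        print(n,c.round(1),s[:5],'zmax',top.round(4),'topmean',np.nanmean(Z[k],0).round(4),k.sum(),'mid',((np.nanmin(Z[k],0)+np.nanmax(Z[k],0))/2).round(4))
E
```

```text
top [408.9 209.6] [ 76  13  17  15 197] zmax 0.0749 topmean [ 0.5678 -0.2836  0.069 ] 157 mid [ 0.5674 -0.2839  0.0705]
top [378.5 216.4] [ 43  22  22  10 127] zmax 0.0732 topmean [ 0.553  -0.2152  0.0689] 104 mid [ 0.5535 -0.2153  0.0693]
top [348.3 223.1] [20 30  8  7 47] zmax 0.0732 topmean [ 0.5385 -0.1469  0.0684] 39 mid [ 0.5385 -0.1472  0.0694]
top [194.2 190.5] [ 35   2  19  18 202] zmax 0.1048 topmean [0.6116 0.1916 0.0987] 164 mid [0.6124 0.1923 0.1003]
top [156.1 229.2] [  0  43  15  14 119] zmax 0.1431 topmean [0.5289 0.2676 0.1392] 58 mid [0.527  0.2669 0.1393]
top [220.  237.1] [63 51 14 14 74] zmax 0.0635 topmean [0.5103 0.1391 0.0587] 61 mid [0.5086 0.1407 0.0596]
scene [120.1 254.6] [19 31  6  9 16] zmax 0.0687 topmean [ 0.5769 -0.2706  0.0668] 9 mid [ 0.5761 -0.2714  0.0665]
scene [109.5 261.3] [ 7 39  9  6 26] zmax 0.0694 topmean [ 0.5862 -0.2905  0.0639] 15 mid [ 0.5852 -0.2898  0.0652]
```

```bash
cat >> h.py <<'E'
from scipy.spatial.transform import Rotation as Ro
def go(tgt,yaw,o=None):
    "offset/rotation for TCP target and heading (deg) of tool y, tool down, from measured pose"
    from bench import get_obs
    o=o or get_obs();R=Ro.from_rotvec(o["orientation"])
    a=np.radians(yaw);y=np.array([np.cos(a),np.sin(a),0]);z=np.array([0,0,-1.]);G=Ro.from_matrix(np.c_[np.cross(y,z),y,z])
    print("off",(R.inv().apply(np.array(tgt)-o["tcp_pos"])/.15).round(4),"rot",((R.inv()*G).as_rotvec()/2).round(4),
      "tcp",o["tcp_pos"].round(4),"F",np.round(o["contact_force"],1),"t",round(float(o["clock"]),2),"w",round(float(o["grip_width"]),4))
E
python3 - <<'E'
from h import *
T=dict(np.load("top0.npz"));S=dict(np.load("scene0.npz"));XS=depthpts(S)
for r in[(98,220,195,270),(295,150,375,215)]:
    for c,s,px in blobs(S,r,70):
        Z=XS[px[:,1],px[:,0]];print(c.round(1),s[:5],np.nanmean(Z,0).round(3),np.nanmax(Z[:,2]).round(3))
print([tri(T,a,S,b) for a,b in(((349,223),(182,228)),((378.5,216.4),(149,242)),((156,230),(364.5,160)))])
go([.5385,-.147,.2],12)
E
```

```text
[181.7 229. ] [80  4  9 11 80] [ 0.545 -0.148  0.063] 0.069
[148.  242.2] [ 38  14  25  18 269] [ 0.56  -0.216  0.062] 0.07
[112.3 256. ] [  4  27  21  19 307] [ 0.577 -0.283  0.064] 0.069
[363.6 164.6] [ 65   3   8  24 111] [0.539 0.263 0.123] 0.139
[305.8 195.4] [ 5 40 14  9 57] [0.519 0.136 0.056] 0.059
[349.8 205.1] [ 46  46  19  18 236] [0.624 0.187 0.092] 0.1
[(array([ 0.53879647, -0.14800153,  0.06031008]), np.float64(0.0024858760768759593)), (array([ 0.55302299, -0.21565267,  0.05597409]), np.float64(0.0013777642971676044)), (array([0.52696167, 0.26948413, 0.12563853]), np.float64(0.004284966310914903))]
off [ 3.2691 -2.7175  0.2069] rot [-7.000e-04 -6.000e-04 -7.742e-01] tcp [ 0.1549 -0.6564  0.2304] F [ 0.1 -0.3 -0.4] t 0.1 w 0.0854
```

Run:
```python
import cv2,numpy as np
s=cv2.imread("pics/scene0.png")
a=cv2.resize(s[215:285,90:200],None,fx=5,fy=5,interpolation=2);b=cv2.resize(s[145:220,290:380],None,fx=5,fy=5,interpolation=2)
c=np.zeros((600,800,3),np.uint8);a=cv2.resize(a,(400,255));b=cv2.resize(b,(400,333));c[:255,:400]=a;c[:333,400:]=b
t=cv2.imread("pics/top0.png")[165:265,140:240];c[260:600,:340]=cv2.resize(t,(340,340),interpolation=2)
cv2.imwrite("pics/c.png",c)
```

```text
(no output)
```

View pics/c.png

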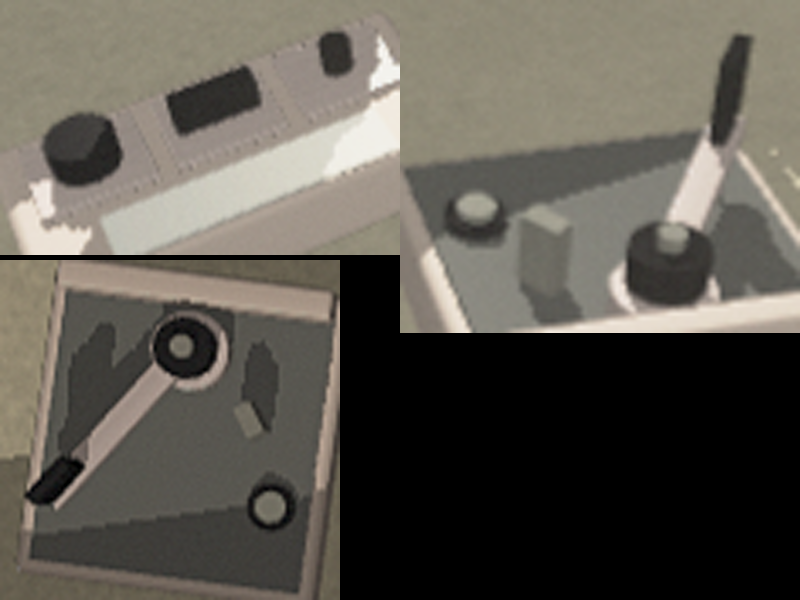

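The crop confirms the key shapes: large at left, bar in the middle, small at right. It also shows the plate standing at the outer end of the arm. Both views put the key tops at 69 mm with 70 mm spacing. Next I move towards the console.

Request:
{"name": "drive_tool", "arguments": {
  "rows": [
    {"offset": [1, -0.83, 0.0], "rotation": [0, 0, 0], "claw": 0},
    {"offset": [1, -0.83, 0.0], "rotation": [0, 0, 0], "claw": 0},
    {"offset": [1, -0.83, 0.0], "rotation": [0, 0, 0], "claw": 0},
    {"offset": [1, -0.83, 0.0], "rotation": [0, 0, 0], "claw": 0},
    {"offset": [1, -0.83, 0.0], "rotation": [0, 0, 0], "claw": 0}
  ],
  "force": 60
}}

```text
clock: 0.52
tcp_pos: [0.2751, -0.4975, 0.2309]
orientation: [-3.118, -0.368, -0.001]
contact_force: [0.2, 0.4, -0.2]
grip_width: 0.0256
gripper_force: 0.0
```

Request:
{"name": "drive_tool", "arguments": {
  "rows": [
    {"offset": [1, -0.83, 0.0], "rotation": [0, 0, 0], "claw": 0},
    {"offset": [1, -0.83, 0.0], "rotation": [0, 0, 0], "claw": 0},
    {"offset": [1, -0.83, 0.0], "rotation": [0, 0, 0], "claw": 0},
    {"offset": [1, -0.83, 0.0], "rotation": [0, 0, 0], "claw": 0},
    {"offset": [1, -0.83, 0.0], "rotation": [0, 0, 0], "claw": 0}
  ]
}}

```text
clock: 0.93
tcp_pos: [0.392, -0.3417, 0.2312]
orientation: [-3.119, -0.369, -0.001]
contact_force: [0.3, -0.3, -0.5]
grip_width: -0.0001
gripper_force: 0.0
```

Request:
{"name": "drive_tool", "arguments": {
  "rows": [
    {"offset": [1, -0.83, 0.0], "rotation": [0, 0, -0.77], "claw": 0},
    {"offset": [1, -0.83, 0.0], "rotation": [0, 0, -0.77], "claw": 0},
    {"offset": [1, -0.83, 0.0], "rotation": [0, 0, -0.77], "claw": 0},
    {"offset": [1, -0.83, 0.0], "rotation": [0, 0, -0.77], "claw": 0},
    {"offset": [1, -0.83, 0.0], "rotation": [0, 0, -0.77], "claw": 0},
    {"offset": [1, -0.83, 0.0], "rotation": [0, 0, -0.77], "claw": 0},
    {"offset": [1, -0.83, 0.0], "rotation": [0, 0, -0.77], "claw": 0},
    {"offset": [1, -0.83, 0.0], "rotation": [0, 0, -0.77], "claw": 0},
    {"offset": [1, -0.83, 0.0], "rotation": [0, 0, -0.77], "claw": 0},
    {"offset": [1, -0.83, 0.0], "rotation": [0, 0, -0.77], "claw": 0},
    {"offset": [1, -0.83, 0.0], "rotation": [0, 0, -0.77], "claw": 0},
    {"offset": [1, -0.83, 0.0], "rotation": [0, 0, -0.77], "claw": 0},
    {"offset": [1, -0.83, 0.0], "rotation": [0, 0, -0.77], "claw": 0},
    {"offset": [1, -0.83, 0.0], "rotation": [0, 0, -0.77], "claw": 0},
    {"offset": [1, -0.83, 0.0], "rotation": [0, 0, -0.77], "claw": 0}
  ]
}}

```text
clock: 2.18
tcp_pos: [0.507, -0.1902, 0.231]
orientation: [-1.989, -2.431, 0.0]
contact_force: [0.5, 0.4, -0.1]
grip_width: -0.0001
gripper_force: 0.0
```

Run:
```python
from h import *
go([.5385,-.147,.1],12)
from bench import *
f=grab_frame("wrist");np.savez("w1.npz",**f);cv2.imwrite("pics/w1.png",f["frame"][:,:,::-1])
```

```text
off [0.2402 0.2635 0.8732] rot [-0.0003 -0.0002 -0.0052] tcp [ 0.507  -0.1902  0.231 ] F [ 0.5  0.4 -0.1] t 2.18 w -0.0001
```

View pics/w1.png

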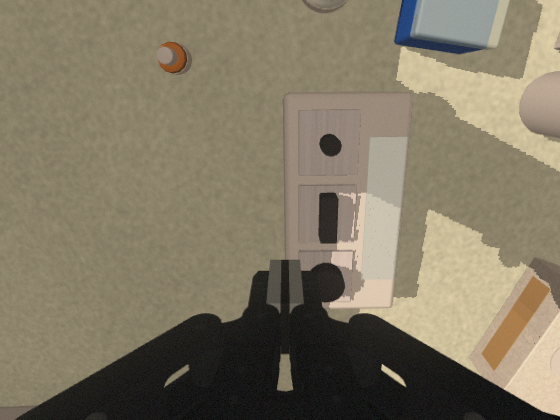

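The wrist view shows the small key at (331,146), the bar key at (329,218) and the large key at (326,283), part hidden by the fingers. I check these against the top-view positions.

Run:
```python
from h import *
f=dict(np.load("w1.npz"));T=dict(np.load("top0.npz"))
for c,s,px in blobs(f,(300,105,360,250),40):
    print(c,s[4],onz(f,c,.069).round(4))
    b=(348.7,223) if c[1]<180 else (378.5,216.4)
    print(tri(f,c,T,b))
```

Request:
{"name": "drive_tool", "arguments": {
  "rows": [
    {"offset": [0.24, 0.26, 0.8], "rotation": [0, 0, 0], "claw": 0},
    {"offset": [0.24, 0.26, 0.8], "rotation": [0, 0, 0], "claw": 0},
    {"offset": [0.24, 0.26, 0.8], "rotation": [0, 0, 0], "claw": 0},
    {"offset": [0.24, 0.26, 0.8], "rotation": [0, 0, 0], "claw": 0},
    {"offset": [0.24, 0.26, 0.8], "rotation": [0, 0, 0], "claw": 0}
  ]
}}

```text
clock: 2.65
tcp_pos: [0.5369, -0.1454, 0.1091]
orientation: [-1.982, -2.431, 0.003]
contact_force: [0.1, -0.7, 1.6]
grip_width: -0.0001
gripper_force: 0.0
```

Run:
```python
from h import *
go([.5385,-.147,.0625],12)
```

```text
off [-0.0135  0.01    0.3103] rot [-0.0023 -0.0015 -0.0033] tcp [ 0.5369 -0.1454  0.1091] F [ 0.1 -0.7  1.6] t 2.65 w -0.0001
```

Run:
```python
from h import *
f=dict(np.load("w1.npz"));T=dict(np.load("top0.npz"))
for c,s,px in blobs(f,(310,125,345,245),58):
    print(c,s[:5],onz(f,c,.069).round(4),tri(f,c,T,(348.7,223) if c[1]<180 else (378.5,216.4)))
```

```text
[329.92634561 144.57223796] [ 10   9  21  22 353] [ 0.5389 -0.1459  0.069 ] (array([ 0.53833208, -0.14619888,  0.07284177]), np.float64(0.0015103329928613724))
[327.91032917 217.46651532] [  9  68  19  50 881] [ 0.5529 -0.2116  0.069 ] (array([ 0.55336982, -0.21415199,  0.06379339]), np.float64(0.0019710011067147594))
```

Request:
{"name": "drive_tool", "arguments": {
  "rows": [
    {"offset": [0, 0, 0.2], "rotation": [0, 0, 0], "claw": 0},
    {"offset": [-0.01, 0.01, 0.2], "rotation": [0, 0, 0], "claw": 0}
  ]
}}

```text
clock: 2.82
tcp_pos: [0.5383, -0.1491, 0.0799]
orientation: [-1.987, -2.43, 0.004]
contact_force: [-0.9, 0.3, 0.1]
grip_width: -0.0002
gripper_force: 0.0
```

Request:
{"name": "drive_tool", "arguments": {
  "rows": [
    {"offset": [0, 0.0, 0.06], "rotation": [0, 0, 0], "claw": 0},
    {"offset": [0, 0.0, 0.11], "rotation": [0, 0, 0], "claw": 0},
    {"offset": [0, 0.0, 0.11], "rotation": [0, 0, 0], "claw": 0},
    {"offset": [0, 0.0, 0.11], "rotation": [0, 0, 0], "claw": 0}
  ]
}}

```text
clock: 3.15
tcp_pos: [0.541, -0.1494, 0.0661]
orientation: [1.987, 2.43, 0.0]
contact_force: [0.7, -3.7, 3.1]
grip_width: 0.0004
gripper_force: 1.7
```

Request:
{"name": "drive_tool", "arguments": {
  "rows": [
    {"offset": [0, 0.0, 0.02], "rotation": [0, 0, 0], "claw": 0},
    {"offset": [0, 0.0, 0.025], "rotation": [0, 0, 0], "claw": 0},
    {"offset": [0, 0.0, 0.025], "rotation": [0, 0, 0], "claw": 0}
  ]
}}

```text
clock: 3.4
tcp_pos: [0.5411, -0.1493, 0.063]
orientation: [1.987, 2.43, -0.0]
contact_force: [-2.8, -3.6, 13.3]
grip_width: -0.0
gripper_force: 6.8
```

Request:
{"name": "drive_tool", "arguments": {
  "rows": [
    {"offset": [0, 0, -0.2], "rotation": [0, 0, 0], "claw": 0},
    {"offset": [0, 0, -0.2], "rotation": [0, 0, 0], "claw": 0},
    {"offset": [0, 0, -0.2], "rotation": [0, 0, 0], "claw": 0}
  ]
}}

```text
clock: 3.65
tcp_pos: [0.541, -0.148, 0.0925]
orientation: [1.986, 2.431, 0.002]
contact_force: [-0.5, 0.4, -0.2]
grip_width: 0.0001
gripper_force: 0.0
```

Run:
```python
from h import *
go([.553,-.215,.090],12)
```

```text
off [-0.4539 -0.0109  0.017 ] rot [ 0.0013  0.0004 -0.0042] tcp [ 0.541  -0.148   0.0925] F [-0.5  0.4 -0.2] t 3.65 w 0.0001
```

Request:
{"name": "drive_tool", "arguments": {
  "rows": [
    {"offset": [-0.45, -0.01, 0], "rotation": [0, 0, 0], "claw": 0},
    {"offset": [-0.45, -0.01, 0], "rotation": [0, 0, 0], "claw": 0},
    {"offset": [-0.45, -0.01, 0], "rotation": [0, 0, 0], "claw": 0},
    {"offset": [-0.45, -0.01, 0], "rotation": [0, 0, 0], "claw": 0},
    {"offset": [-0.45, -0.01, 0.1], "rotation": [0, 0, 0], "claw": 0},
    {"offset": [-0.45, -0.01, 0.15], "rotation": [0, 0, 0], "claw": 0},
    {"offset": [-0.45, -0.01, 0.2], "rotation": [0, 0, 0], "claw": 0},
    {"offset": [-0.45, -0.01, 0.2], "rotation": [0, 0, 0], "claw": 0},
    {"offset": [-0.45, -0.01, 0.2], "rotation": [0, 0, 0], "claw": 0}
  ]
}}

```text
clock: 4.4
tcp_pos: [0.5516, -0.213, 0.0629]
orientation: [-1.985, -2.434, 0.002]
contact_force: [-8.5, 2.6, 21.7]
grip_width: 0.0002
gripper_force: 11.2
```

Bar key is fully down. I lift straight up, move on and press the large key.

Request:
{"name": "drive_tool", "arguments": {
  "rows": [
    {"offset": [0, 0, -0.2], "rotation": [0, 0, 0], "claw": 0},
    {"offset": [0, 0, -0.2], "rotation": [0, 0, 0], "claw": 0},
    {"offset": [0, 0, -0.2], "rotation": [0, 0, 0], "claw": 0},
    {"offset": [-0.47, 0, -0.2], "rotation": [0, 0, 0], "claw": 0},
    {"offset": [-0.47, 0, -0.2], "rotation": [0, 0, 0], "claw": 0},
    {"offset": [-0.47, 0, -0.2], "rotation": [0, 0, 0], "claw": 0},
    {"offset": [-0.47, 0, -0.2], "rotation": [0, 0, 0], "claw": 0},
    {"offset": [-0.47, 0, -0.1], "rotation": [0, 0, 0], "claw": 0},
    {"offset": [-0.47, 0, -0.05], "rotation": [0, 0, 0], "claw": 0},
    {"offset": [-0.47, 0, 0], "rotation": [0, 0, 0], "claw": 0},
    {"offset": [-0.47, 0, 0], "rotation": [0, 0, 0], "claw": 0},
    {"offset": [-0.47, 0, 0], "rotation": [0, 0, 0], "claw": 0}
  ]
}}

```text
clock: 5.4
tcp_pos: [0.5657, -0.2818, 0.0629]
orientation: [-1.984, -2.433, 0.002]
contact_force: [-8.4, 3.0, 22.0]
grip_width: -0.0001
gripper_force: 10.7
```

Request:
{"name": "drive_tool", "arguments": {
  "rows": [
    {"offset": [0, 0, -1], "rotation": [0, 0, 0], "claw": 0},
    {"offset": [0, 0, -1], "rotation": [0, 0, 0], "claw": 0},
    {"offset": [0, 0, -1], "rotation": [0, 0, 0], "claw": 0},
    {"offset": [0, 0, -1], "rotation": [0, 0, 0], "claw": 0},
    {"offset": [0, 0, -1], "rotation": [0, 0, 0], "claw": 0},
    {"offset": [1, 0, -1], "rotation": [0, 0, 0], "claw": 0.55},
    {"offset": [1, 0, -1], "rotation": [0, 0, 0], "claw": 0.55},
    {"offset": [1, 0, -1], "rotation": [0, 0, 0], "claw": 0.55},
    {"offset": [1, 0, -1], "rotation": [0, 0, 0], "claw": 0.55}
  ]
}}

```text
clock: 6.15
tcp_pos: [0.5343, -0.1308, 0.21]
orientation: [-1.979, -2.436, -0.0]
contact_force: [0.9, 0.9, 0.1]
grip_width: 0.0465
gripper_force: 0.0
```

Request:
{"name": "drive_tool", "arguments": {
  "rows": [
    {"offset": [1, 0, 0], "rotation": [0, 0, 0], "claw": 0.55},
    {"offset": [1, 0, 0], "rotation": [0, 0, 0], "claw": 0.55},
    {"offset": [1, 0, 0], "rotation": [0, 0, 0], "claw": 0.55},
    {"offset": [1, 0, 0], "rotation": [0, 0, 0], "claw": 0.55}
  ]
}}

```text
clock: 6.48
tcp_pos: [0.5038, 0.0157, 0.2102]
orientation: [-1.979, -2.437, 0.0]
contact_force: [0.4, 1.2, -0.6]
grip_width: 0.047
gripper_force: 0.0
```

Run:
```python
from h import *
go([.485,.2,.24],48)
```

```text
off [ 1.2286  0.1295 -0.1969] rot [-0.0005 -0.001  -0.3155] tcp [0.5038 0.0157 0.2102] F [ 0.4  1.2 -0.6] t 6.48 w 0.047
```

Request:
{"name": "drive_tool", "arguments": {
  "rows": [
    {"offset": [1, 0.5, -0.2], "rotation": [0, 0, -0.315], "claw": 0.55},
    {"offset": [1, 0.5, -0.2], "rotation": [0, 0, -0.315], "claw": 0.55},
    {"offset": [1, 0.5, -0.2], "rotation": [0, 0, -0.315], "claw": 0.55},
    {"offset": [1, 0.5, -0.2], "rotation": [0, 0, -0.315], "claw": 0.55},
    {"offset": [1, 0.5, -0.2], "rotation": [0, 0, -0.315], "claw": 0.55},
    {"offset": [1, 0.5, -0.2], "rotation": [0, 0, -0.315], "claw": 0.55},
    {"offset": [1, 0.5, -0.2], "rotation": [0, 0, -0.315], "claw": 0.55},
    {"offset": [1, 0.5, -0.2], "rotation": [0, 0, -0.315], "claw": 0.55}
  ]
}}

```text
clock: 7.15
tcp_pos: [0.549, 0.1706, 0.2398]
orientation: [-1.142, -2.925, 0.004]
contact_force: [-0.4, -0.6, -0.3]
grip_width: 0.0467
gripper_force: 0.0
```

Run:
```python
from h import *
from bench import *
f=grab_frame("wrist");np.savez("w2.npz",**f);cv2.imwrite("pics/w2.png",f["frame"][:,:,::-1])
go([.528,.267,.2],48)
```

```text
off [0.5413 0.3788 0.266 ] rot [-0.0012 -0.     -0.0058] tcp [0.5493 0.1703 0.24  ] F [ 0.8 -0.2 -0.3] t 7.2 w 0.0472
```

View pics/w2.png

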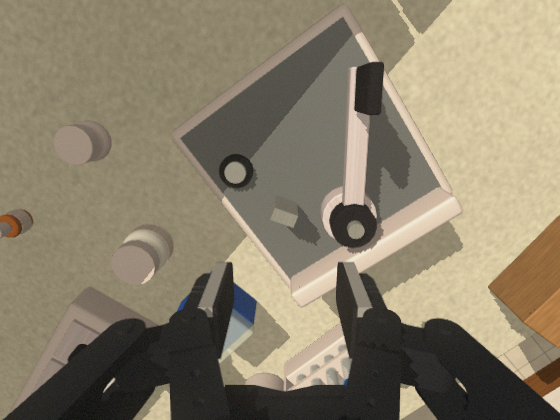

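The wrist view shows the plate at about (370,88), the pivot knob at (354,226), the stop at (286,212) and the tube at (235,172). The fingers are open and well clear.

Run:
```python
from h import *
f=dict(np.load("w2.npz"));T=dict(np.load("top0.npz"));X=depthpts(f)
m=(X[...,2]>.132)&(X[...,2]<.15);v,u=np.nonzero(m);k=(u>340)&(u<400)&(v>45)&(v<130);v,u=v[k],u[k]
P=X[v,u];print(len(P),np.median(P[:,2]))
r=cv2.minAreaRect(np.c_[P[:,0],P[:,1]].astype(np.float32)*1000);print(r,P.mean(0))
top=np.c_[u,v].mean(0);print(top)
print("tri",tri(f,top,T,(156.1,229.2)))
# pivot: steel knob
XT=depthpts(T)
for g,Y,roi in((f,X,(325,195,385,255)),(T,XT,(180,175,210,205))):
    c,s,px=max(blobs(g,roi,75),key=lambda b:b[1][4]);Z=Y[px[:,1],px[:,0]];z=np.nanmedian(Z[:,2])
    (cx,cy),rad=cv2.minEnclosingCircle(px.astype(np.float32)); h=np.nanpercentile(Z[:,2],90)
    Z=Z[Z[:,2]>h-.004];print("pivot",h,(np.nanmin(Z,0)+np.nanmax(Z,0))/2,onz(g,(cx,cy),h))
```

```text
853 0.13883610136596028
((528.9926147460938, 270.67413330078125), (10.402387619018555, 33.26358413696289), 48.717735290527344) [0.52817414 0.27049528 0.13848311]
[373.82883939  87.62485346]
tri (array([0.5284739 , 0.26922697, 0.13006504]), np.float64(0.005926896623104595))
pivot 0.09903727920659622 [0.61363468 0.19332099 0.0980345 ] [0.60982355 0.19504509 0.09903728]
pivot 0.10013629678445506 [0.61236977 0.19234357 0.10271182] [0.61219095 0.19103352 0.1001363 ]
```

Request:
{"name": "drive_tool", "arguments": {
  "rows": [
    {"offset": [0.56, 0.39, 0.3], "rotation": [0, 0, 0], "claw": 0.55},
    {"offset": [0.56, 0.39, 0.3], "rotation": [0, 0, 0], "claw": 0.55},
    {"offset": [0.56, 0.39, 0.3], "rotation": [0, 0, 0], "claw": 0.55},
    {"offset": [0.56, 0.39, 0.3], "rotation": [0, 0, 0], "claw": 0.55},
    {"offset": [0.56, 0.39, 0.3], "rotation": [0, 0, 0], "claw": 0.55}
  ]
}}

```text
clock: 7.62
tcp_pos: [0.5261, 0.2721, 0.1951]
orientation: [-1.135, -2.928, 0.003]
contact_force: [1.0, -0.9, 0.4]
grip_width: 0.0469
gripper_force: 0.0
```

Run:
```python
from h import *
go([.5285,.2695,.104],48)
```

```text
off [-2.390e-02 -5.000e-04  6.076e-01] rot [-0.001  -0.0002 -0.0033] tcp [0.5261 0.2721 0.1951] F [ 1.  -0.9  0.4] t 7.62 w 0.0469
```

Request:
{"name": "drive_tool", "arguments": {
  "rows": [
    {"offset": [-0.02, 0, 0.2], "rotation": [0, 0, 0], "claw": 0.55},
    {"offset": [-0.02, 0, 0.35], "rotation": [0, 0, 0], "claw": 0.55},
    {"offset": [-0.02, 0, 0.5], "rotation": [0, 0, 0], "claw": 0.55},
    {"offset": [-0.02, 0, 0.6], "rotation": [0, 0, 0], "claw": 0.55},
    {"offset": [-0.02, 0, 0.6], "rotation": [0, 0, 0], "claw": 0.55},
    {"offset": [-0.02, 0, 0.6], "rotation": [0, 0, 0], "claw": 0.0},
    {"offset": [-0.02, 0, 0.6], "rotation": [0, 0, 0], "claw": 0.0},
    {"offset": [-0.02, 0, 0.6], "rotation": [0, 0, 0], "claw": 0.0},
    {"offset": [-0.02, 0, 0.6], "rotation": [0, 0, 0], "claw": 0.0},
    {"offset": [-0.02, 0, 0.6], "rotation": [0, 0, 0], "claw": 0.0},
    {"offset": [-0.02, 0, 0.6], "rotation": [0, 0, 0], "claw": 0.0}
  ],
  "force": 60
}}

```text
clock: 8.53
tcp_pos: [0.5299, 0.2698, 0.1077]
orientation: [1.136, 2.927, 0.0]
contact_force: [-2.7, -2.5, 6.0]
grip_width: 0.0092
gripper_force: 58.9
```

Run:
```python
from h import *
from bench import get_obs
o=get_obs();go([.528,.27,.104],48,o)
R=Ro.from_rotvec(o["orientation"]);piv=np.array([.6125,.192,o["tcp_pos"][2]]);r=o["tcp_pos"]-piv
print(np.linalg.norm(r[:2]),np.degrees(np.arctan2(r[1],r[0])),o["joints"].round(2))
for a in np.arange(.1,1.31,.1):
    d=Ro.from_rotvec([0,0,a]).apply(r)+piv-o["tcp_pos"];print(round(a,2),(R.inv().apply(d)/.15).round(3),round(-a/2,3))
```

```text
off [ 0.0103 -0.0078  0.0248] rot [ 0.0004  0.0008 -0.0036] tcp [0.5299 0.2698 0.1077] F [-2.7 -2.5  6. ] t 8.53 w 0.0092
0.11347188280154512 136.70038410700448 [-0.05  0.59 -0.7   1.82  0.48  0.91 -0.15]
0.1 [-0.003 -0.076 -0.   ] -0.05
0.2 [-0.013 -0.151 -0.   ] -0.1
0.3 [-0.03  -0.224 -0.   ] -0.15
0.4 [-0.055 -0.295 -0.   ] -0.2
0.5 [-0.087 -0.364 -0.   ] -0.25
0.6 [-0.126 -0.429 -0.   ] -0.3
0.7 [-0.17 -0.49 -0.  ] -0.35
0.8 [-0.221 -0.546 -0.   ] -0.4
0.9 [-0.277 -0.597  0.   ] -0.45
1.0 [-0.338 -0.642  0.   ] -0.5
1.1 [-0.403 -0.68   0.   ] -0.55
1.2 [-0.471 -0.712  0.   ] -0.6
1.3 [-0.543 -0.737  0.   ] -0.65
```

Request:
{"name": "drive_tool", "arguments": {
  "rows": [
    {"offset": [0, 0, -0.01], "rotation": [0, 0, 0], "claw": 0},
    {"offset": [-0.003, -0.076, -0.01], "rotation": [0, 0, -0.05], "claw": 0},
    {"offset": [-0.013, -0.151, -0.01], "rotation": [0, 0, -0.1], "claw": 0},
    {"offset": [-0.03, -0.224, -0.01], "rotation": [0, 0, -0.15], "claw": 0},
    {"offset": [-0.055, -0.295, -0.01], "rotation": [0, 0, -0.2], "claw": 0},
    {"offset": [-0.087, -0.364, -0.01], "rotation": [0, 0, -0.25], "claw": 0},
    {"offset": [-0.126, -0.429, -0.01], "rotation": [0, 0, -0.3], "claw": 0},
    {"offset": [-0.126, -0.429, -0.01], "rotation": [0, 0, -0.3], "claw": 0}
  ],
  "force": 80
}}

```text
clock: 9.2
tcp_pos: [0.5014, 0.2088, 0.1081]
orientation: [0.216, 3.132, 0.003]
contact_force: [7.0, 4.2, -13.1]
grip_width: 0.0086
gripper_force: 78.6
```

Run:
```python
from h import *
from bench import get_obs
o=get_obs();go([.528,.27,.104],48,o);print(o["moment"].round(2))
R=Ro.from_rotvec(o["orientation"]);piv=np.array([.6125,.192,o["tcp_pos"][2]]);r=o["tcp_pos"]-piv
print(np.linalg.norm(r[:2]),np.degrees(np.arctan2(r[1],r[0])),np.degrees(np.arctan2(*R.as_matrix()[1::-1,1])),o["joints"].round(2))
for a in np.arange(.1,.81,.1):
    d=Ro.from_rotvec([0,0,a]).apply(r)+piv-o["tcp_pos"];print(round(a,2),(R.inv().apply(d)/.15).round(3),round(-a/2,3))
```

```text
off [-0.1195  0.4283  0.0285] rot [0.0014 0.0008 0.2976] tcp [0.5014 0.2088 0.1081] F [  7.    4.2 -13.1] t 9.2 w 0.0086
[ 0.69 -1.16  0.07]
0.11236980409077463 171.38806246590792 82.09810319259043 [ 0.16  0.57 -0.86  1.94  0.55  0.89  0.44]
0.1 [-0.003 -0.075 -0.   ] -0.05
0.2 [-0.013 -0.149 -0.   ] -0.1
0.3 [-0.031 -0.222 -0.   ] -0.15
0.4 [-0.056 -0.292 -0.   ] -0.2
0.5 [-0.087 -0.36  -0.001] -0.25
0.6 [-0.126 -0.425 -0.001] -0.3
0.7 [-0.17  -0.485 -0.001] -0.35
0.8 [-0.221 -0.54  -0.001] -0.4
```

Request:
{"name": "drive_tool", "arguments": {
  "rows": [
    {"offset": [-0.003, -0.075, 0.01], "rotation": [0, 0, -0.05], "claw": 0},
    {"offset": [-0.013, -0.149, 0.01], "rotation": [0, 0, -0.1], "claw": 0},
    {"offset": [-0.031, -0.222, 0.01], "rotation": [0, 0, -0.15], "claw": 0},
    {"offset": [-0.056, -0.292, 0.01], "rotation": [0, 0, -0.2], "claw": 0},
    {"offset": [-0.087, -0.36, 0.01], "rotation": [0, 0, -0.25], "claw": 0},
    {"offset": [-0.12, -0.42, 0.01], "rotation": [0, 0, -0.295], "claw": 0},
    {"offset": [-0.12, -0.42, 0.01], "rotation": [0, 0, -0.295], "claw": 0},
    {"offset": [-0.12, -0.42, 0.01], "rotation": [0, 0, -0.295], "claw": 0}
  ]
}}

```text
clock: 9.87
tcp_pos: [0.5107, 0.1461, 0.1078]
orientation: [-0.692, 3.061, 0.003]
contact_force: [2.2, 1.1, 5.1]
grip_width: 0.0088
gripper_force: 81.9
```

Run:
```python
from h import *
from bench import *
o=get_obs();go([.528,.27,.104],48,o);print(o["moment"].round(2))
R=Ro.from_rotvec(o["orientation"]);r=o["tcp_pos"]-[.6125,.192,0]
print(np.linalg.norm(r[:2]),np.degrees(np.arctan2(r[1],r[0])),np.degrees(np.arctan2(*R.as_matrix()[1::-1,1])),o["joints"].round(2))
f=grab_frame("wrist");t=grab_frame("top")
cv2.imwrite("pics/e.png",np.hstack([cv2.resize(f["frame"],(400,300)),cv2.resize(t["frame"][100:310,100:380],(400,300))])[:,:,::-1])
```

```text
off [-0.4592  0.6962  0.0274] rot [0.0015 0.0014 0.5889] tcp [0.5107 0.1461 0.1078] F [2.2 1.1 5.1] t 9.87 w 0.0088
[ 0.04 -0.18 -0.57]
0.11163553916183658 -155.7110963464274 115.4875356221045 [ 0.37  0.61 -1.    1.96  0.64  0.93  1.06]
```

View pics/e.png

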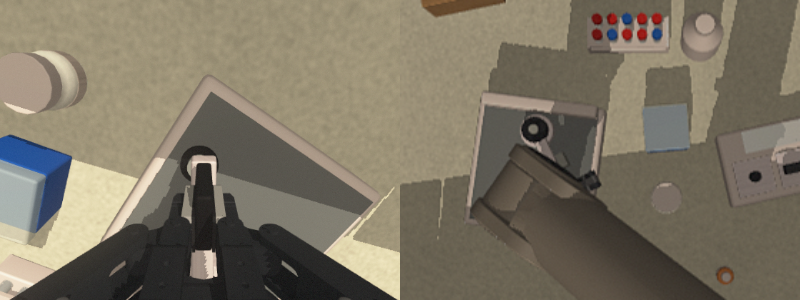

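The plate is pinched and the probe is over the tube at about 1.18 rad. I press on until the stop pushes back.

Request:
{"name": "drive_tool", "arguments": {
  "rows": [
    {"offset": [-0.001, -0.02, 0], "rotation": [0, 0, -0.012], "claw": 0},
    {"offset": [-0.002, -0.04, 0], "rotation": [0, 0, -0.02], "claw": 0},
    {"offset": [-0.002, -0.04, 0], "rotation": [0, 0, -0.02], "claw": 0},
    {"offset": [-0.002, -0.04, 0], "rotation": [0, 0, -0.02], "claw": 0},
    {"offset": [-0.002, -0.04, 0], "rotation": [0, 0, -0.02], "claw": 0}
  ]
}}

```text
clock: 10.38
tcp_pos: [0.5124, 0.1426, 0.1078]
orientation: [-0.755, 3.047, 0.005]
contact_force: [-1.7, 3.8, 5.6]
grip_width: 0.0086
gripper_force: 82.8
```

Run:
```python
from h import *
from bench import *
o=get_obs();print(o["tcp_pos"],o["contact_force"].round(1),o["moment"].round(2))
R=Ro.from_rotvec(o["orientation"]);r=o["tcp_pos"]-[.6125,.192,0]
print(np.degrees(np.arctan2(r[1],r[0]))+360-136.7,np.degrees(np.arctan2(*R.as_matrix()[1::-1,1])), R.inv().apply(o["contact_force"]))
```

```text
[0.51244653 0.14259256 0.1077503 ] [-1.7  3.8  5.6] [ 0.79  0.38 -0.88]
69.58063874380818 117.84769541872852 [-0.31990311  4.12566184 -5.6333757 ]
```

Request:
{"name": "drive_tool", "arguments": {
  "rows": [
    {"offset": [-0.001, -0.03, 0], "rotation": [0, 0, -0.01], "claw": 0},
    {"offset": [-0.001, -0.03, 0], "rotation": [0, 0, -0.01], "claw": 0},
    {"offset": [-0.001, -0.03, 0], "rotation": [0, 0, -0.01], "claw": 0},
    {"offset": [-0.001, -0.03, 0], "rotation": [0, 0, -0.01], "claw": 0},
    {"offset": [-0.001, -0.03, 0], "rotation": [0, 0, -0.01], "claw": 0},
    {"offset": [-0.001, -0.03, 0], "rotation": [0, 0, -0.01], "claw": 0}
  ]
}}

```text
clock: 10.88
tcp_pos: [0.5128, 0.1418, 0.1078]
orientation: [-0.789, 3.039, 0.012]
contact_force: [-6.1, 12.5, 4.8]
grip_width: 0.0087
gripper_force: 87.7
```

Run:
```python
from h import *
from bench import *
o=get_obs()
R=Ro.from_rotvec(o["orientation"]);r=o["tcp_pos"]-[.6125,.192,0]
print(np.degrees(np.arctan2(r[1],r[0]))+360-136.7,np.degrees(np.arctan2(*R.as_matrix()[1::-1,1])), R.inv().apply(o["contact_force"]),o["qvel"].round(3))
```

```text
70.0385448028457 119.09872608297367 [-0.75796057 13.89544039 -4.75031253] [-0.001  0.001 -0.001  0.001  0.001 -0.    -0.001]
```

The tool moved only 0.9 mm of the 4.5 mm commanded and the force rose to 14 N, well above the 5.2 N spring. The arm is firmly on its stop and held still.

```bash
python3 -c "
from bench import hand_in
print(hand_in())"
```

```text
the job is handed in; nothing more can be done
None
```

I pressed the three keys fully down in order (small round, bar, large round) and swung the sampling arm to its stop, and I handed the job in at 10.9 s with the fingers still pinching its plate there; the hand-in returned no verdict.

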